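# Make up the gold-testing and stone-setting kits

### The job

Make up the gold-testing kit in the squarish tray: the black touchstone flat in the long compartment, and the acid bottle and the eye loupe standing as they do now, one in each small compartment, either way round. Make up the stone-setting kit in the slender tray: the ring clamp lying flat in the long compartment, the bur stand upright in the short one. Set things down rather than drop them, keep the acid bottle upright, and leave the jar and the ring cone where they are.

Things in the scene. Friction and masses are not known exactly. Their poses are not given: they have to be found in the camera images.
- test_tray: Squarish felt-lined tray, fixed, dark wood, 176 x 162 mm outside (x, y). Origin: centre of its underside, z up. Floor 5 mm, frame and partitions 14 mm above the counter. Long compartment 156 x 68 mm (x by y) centred at (0, +37) mm in its frame; two small ones, 75 x 68 mm, at (+40.5, -37) and (-40.5, -37) mm. Partitions 6 mm thick, frame 10 mm. Any yaw, on either side.
- setting_tray: Slender felt-lined tray, fixed, dark wood, 276 x 98 mm outside (x, y). Origin: centre of its underside, z up. Floor 5 mm, frame and partition 14 mm above the counter. Two compartments in a row along x: the long one, 166 x 78 mm (x by y), centred at (-45, 0) mm in its frame; the short one, 84 x 78 mm, at (+86, 0) mm. Partition 6 mm thick, frame 10 mm.
- touchstone: Black slate slab for testing gold, 110 x 45 x 18 mm (x, y, z), 0.24 kg, lying flat. Origin: centre of its underside; x along its length, z up.
- acid_bottle: Small round amber glass bottle with a paper label and a narrow black cap, body 32 mm in diameter and 36 mm high, then a sloping shoulder and the cap (21 mm in diameter), 60 mm high in all, 50 g, standing. Origin: centre of its underside; z up.
- eye_loupe: Black watchmaker's eye loupe standing on its eye cup with the lens (a pale glass disc) on top: cup 36 mm in diameter and 7 mm high, barrel above it 28 mm in diameter, 36 mm high in all, 30 g. Origin: centre of its underside; z up.
- ring_clamp: Wooden ring clamp lying flat, two wooden halves side by side with a steel ferrule round the middle: 140 mm long (x), 30 mm wide (y) over the middle 80 mm tapering to about 22 mm at the ends, 24 mm high (z), 60 g. Jaws with leather to +x, a pale wooden wedge at the -x end; in the tray the jaws may point either way. Origin: centre of its underside.
- bur_stand: Round turned wooden block 54 mm in diameter and 26 mm high, with nine thin steel burs standing out of its top up to 44 mm, 80 g. Origin: centre of its underside; z up.
- jar: Bystander: round glass jar of cleaning salts with an aluminium lid, 66 mm in diameter, 54 mm high. Origin: centre of its underside. Not to be moved.
- ring_cone: Bystander: grey display cone with a gold ring on it, 42 mm in diameter at the foot, 55 mm high. Origin: centre of its underside. Not to be moved.

How it is judged (in metres and radians):
At the end, for the whole second after the job is handed in: Touchstone in the squarish tray's long compartment, bottle and loupe one in each small one; ring clamp in the slender tray's long compartment, bur stand in its short one. Each inside, on the floor (underside centre under 8 mm above the tray's underside), leaning under 0.1 rad, at rest under 20 mm/s (x of touchstone in the frame of test_tray between -0.03 and 0.03 m and y of touchstone in the frame of test_tray between 0.017 and 0.057 m and z of touchstone in the frame of test_tray below 0.008 m and angle between each of touchstone, ring_clamp, bur_stand's own z axis and vertical below 0.1 rad and (((x of acid_bottle in the frame of test_tray between 0.0125 and 0.0685 m and y of acid_bottle in the frame of test_tray between -0.062 and -0.012 m and z of acid_bottle in the frame of test_tray below 0.008 m and angle between acid_bottle's own z axis and vertical below 0.1 rad) and (x of eye_loupe in the frame of test_tray between -0.0685 and -0.0125 m and y of eye_loupe in the frame of test_tray between -0.062 and -0.012 m and z of eye_loupe in the frame of test_tray below 0.008 m and angle between eye_loupe's own z axis and vertical below 0.1 rad)) or ((x of acid_bottle in the frame of test_tray between -0.0685 and -0.0125 m and y of acid_bottle in the frame of test_tray between -0.062 and -0.012 m and z of acid_bottle in the frame of test_tray below 0.008 m and angle between acid_bottle's own z axis and vertical below 0.1 rad) and (x of eye_loupe in the frame of test_tray between 0.0125 and 0.0685 m and y of eye_loupe in the frame of test_tray between -0.062 and -0.012 m and z of eye_loupe in the frame of test_tray below 0.008 m and angle between eye_loupe's own z axis and vertical below 0.1 rad))) and x of ring_clamp in the frame of setting_tray between -0.07 and -0.02 m and y of ring_clamp in the frame of setting_tray between -0.03 and 0.03 m and z of each of ring_clamp, bur_stand in the frame of setting_tray below 0.008 m and x of bur_stand in the frame of setting_tray between 0.066 and 0.106 m and y of bur_stand in the frame of setting_tray between -0.02 and 0.02 m and linear speed of each of touchstone, acid_bottle, eye_loupe, ring_clamp, bur_stand below 0.02 m/s); the robot touches nothing.
It fails at once if one of the kit's things is dropped (falls freely faster than 0.55 m/s, a drop of about 15 mm) ((linear speed of touchstone above 0.55 m/s and contact force between touchstone and anything else below 0.02 N) or (linear speed of acid_bottle above 0.55 m/s and contact force between acid_bottle and anything else below 0.02 N) or (linear speed of eye_loupe above 0.55 m/s and contact force between eye_loupe and anything else below 0.02 N) or (linear speed of ring_clamp above 0.55 m/s and contact force between ring_clamp and anything else below 0.02 N) or (linear speed of bur_stand above 0.55 m/s and contact force between bur_stand and anything else below 0.02 N)).
It fails at once if the acid bottle is tipped by more than 0.6 rad (angle between acid_bottle's own z axis and vertical above 0.6 rad).
It fails at once if the jar or the ring cone is moved by more than 20 mm (distance of any of jar, ring_cone from where it was at the start of the episode above 0.02 m).
It also fails if it takes over 131 s, if anything falls off the work surface, if the arm or the gripper's body presses on something with over 40 N, if the wrist force passes 120 N, or if a joint passes its speed limit or range.

### The arm

A 6-joint arm with a two-finger parallel gripper is mounted at the origin on the work surface. World frame = base frame: x ahead of the robot, y to its left, z up, the work surface at z = 0. Lengths are in m, angles in degrees, forces in N, time in s.
With the tool pointing down it reaches from about 0.25 to 0.725 m from the base axis. Payload 9.7 kg.
Tool frame: the origin (TCP) lies between the finger pads; the fingertips stand 25 mm ahead of it and the grasp point (between the pads) lies 6 mm ahead of it; z points along the fingers, y is the line along which they close (so a half turn about z gives the same grasp; the last joint's range is limited). The gripper opens to 85 mm and grips with 20 to 120 N. Pads are 22 mm wide; open, the fingers measure 114 mm over their backs; the gripper's body (76 mm by 85 mm) begins 54 mm behind the grasp point. The pads swing forward as they close: fully open they stand 13 mm farther back than shut.
Start: joints at [0, 4.979, 10.078, 95.1, 0, 90], TCP at [0.55, -0, 0.256] pointing down, gripper open.
Joint ranges: [-179.16, 179.16], [-48.56, 103.87], [-65.8, 70.77], [-126.05, 130.52], [-82.76, 87.17], [-180, 180]. Speed limits (degrees/s): [127.2, 127.2, 147.25, 180, 180, 180].

### API

Orientations are given as [roll, pitch, yaw] about the fixed x, y, z axes, in that order (R = Rz(yaw) Ry(pitch) Rx(roll)).
In Python, from workcell import bot, camrig gives the robot as it stands (bot), with the cameras (camrig).
- The arm moves only by the shell command python3 drive.py 'ROWS' [FORCE]. ROWS is rows parted by semicolons, their numbers by spaces, 1 to 5 of them, each of 5 numbers: dx, dy, dz in m, then a turn about the tool's z in degrees, then the finger opening in m; each row is the pose to reach, as a shift and turn from the pose commanded when the command began, along the tool's axes at that moment; what a row does not reach only later rows make up. A row lasts 1/12 s, in which the tool goes at most 0.0417 m and 7.16 degrees, less where a joint would pass 70% of its speed; a pose out of reach is approached as far as the arm can. The fingers move at their own pace and stop on an object; FORCE is the grip in N (left out, the last holds). Time passes only in rows, so rows that do not move let the fingers close. It prints the time, the measured TCP pose, the force, the opening and the grip force at its end.
- bot.get_obs(): the state, without advancing time (a new reading comes with each control period).
- camrig.camera(name): name is "scene" or "side" or "wrist"; returns the picture (400x640x3 uint8, blue, green, red); there is no depth.
- camrig.camera_info(name): a dict with "mtx" (3x3 intrinsics, pixels), "k1" (the pictures are not rectified: a ray, as slopes to the right and down, at radius r is drawn at 1 + k1 r^2 times it, then the intrinsics apply), "extrinsics" (4x4, takes a point from camera to world coordinates). Camera axes: x right, y down, z forward; pixel columns grow to the right and rows downward; lengths in m; the calibration is good to about 2 mm. A picture is of the moment at which its call begins: read the wrist's pose just before it. camera_info takes no time and is no camera call; for the wrist camera it gives the pose at the moment of the call.
- bot.job_done(): hands the job in; it is judged then, once.
The state is a dict: "time": time; "q": joint angles; "qd": joint speeds; "joint_efforts": joint torques, N m; "ee_pos": TCP position; "tcp_rot": TCP orientation; "wrist_force": force on the tool from outside, world axes, zero at the start; "torque": the same for the moment, N m; "opening": finger opening in m; "grasp_force": force on a finger pad.
Only numpy, scipy, OpenCV 4.12 (cv2) and the standard library are available. Lean on these libraries where they do the work, as an engineer would, in place of code of your own. Each camera call takes 0.05 s, during which the arm holds its last target. There are 200 camera calls.

## Working session

There is one attempt and no reset: what is moved stays moved. The work goes in short steps, Python scripts to look and compute and a shell command to move; the robot and the scene stay as the last step left them, time stands still between calls to the robot, and variables do not carry over. Pictures are saved under pics/ and viewed, at most 14 in all, crops included, and the job is handed in when it is done.

```bash
ls; mkdir -p pics
cat > h.py <<'E'
import numpy as np, cv2
from workcell import bot, camrig
def ray(info,u,v):
    K=np.array(info["mtx"]);k=info["k1"]
    d=np.array([(u-K[0,2])/K[0,0],(v-K[1,2])/K[1,1]]);p=d.copy()
    for _ in range(20): p=d/(1+k*(p@p))
    T=np.array(info["extrinsics"]); return T[:3,3],T[:3,:3]@np.array([p[0],p[1],1])
def plane(info,u,v,z):
    o,d=ray(info,u,v); return (o+d*(z-o[2])/d[2])
def tri(i1,p1,i2,p2):
    A=np.zeros((3,3));b=np.zeros(3)
    for i,p in((i1,p1),(i2,p2)):
        o,d=ray(i,*p);d=d/np.linalg.norm(d);M=np.eye(3)-np.outer(d,d);A+=M;b+=M@o
    return np.linalg.solve(A,b)
E
python3 - <<'E'
from h import *
for n in("scene","side","wrist"):
    i=camrig.camera_info(n);print(n,np.round(i["mtx"],1).tolist(),i["k1"],np.round(i["extrinsics"],3).tolist())
    cv2.imwrite(f"pics/{n}0.png",camrig.camera(n))
print(bot.get_obs())
E
```

```text
drive.py
pics
workcell.py
scene [[376.3, 0.0, 322.0], [0.0, 376.3, 200.3], [0.0, 0.0, 1.0]] -0.007292840367143539 [[0.425, 0.593, -0.684, 1.222], [0.905, -0.264, 0.334, -0.317], [0.017, -0.761, -0.649, 0.679], [0.0, 0.0, 0.0, 1.0]]
side [[394.6, 0.0, 318.4], [0.0, 394.6, 198.8], [0.0, 0.0, 1.0]] -0.027302433592877103 [[-0.711, -0.546, 0.443, 0.161], [-0.703, 0.546, -0.455, 0.388], [0.006, -0.635, -0.772, 0.708], [0.0, 0.0, 0.0, 1.0]]
wrist [[321.7, 0.0, 321.4], [0.0, 321.7, 202.3], [0.0, 0.0, 1.0]] -0.06746559143615836 [[1.0, -0.0, -0.001, 0.55], [-0.0, -0.964, -0.268, 0.067], [-0.001, 0.268, -0.964, 0.373], [0.0, 0.0, 0.0, 1.0]]
{'time': 0.15, 'q': array([-1.42822326e-03,  5.00289167e+00,  1.00454806e+01,  9.51009260e+01,
       -9.24901559e-04,  9.00004168e+01]), 'qd': array([ 0.02996671, -0.15720804,  0.16450732,  0.01765532,  0.02078485,
        0.08771307]), 'joint_efforts': array([-3.04631758e-03, -5.20762289e+01,  4.65044117e+01,  1.38444663e-02,
       -2.16874664e-04, -1.82086734e-05]), 'ee_pos': array([ 5.49842604e-01, -1.79031058e-05,  2.55760586e-01]), 'tcp_rot': array([-1.79941663e+02,  9.25325423e-04,  8.99981560e+01]), 'wrist_force': array([-0.18118597,  0.09774745,  0.78778375]), 'torque': array([ 0.03080884, -0.01551891, -0.00483186]), 'grasp_force': 0.0, 'opening': 0.0851540207735522}
```

View pics/scene0.png

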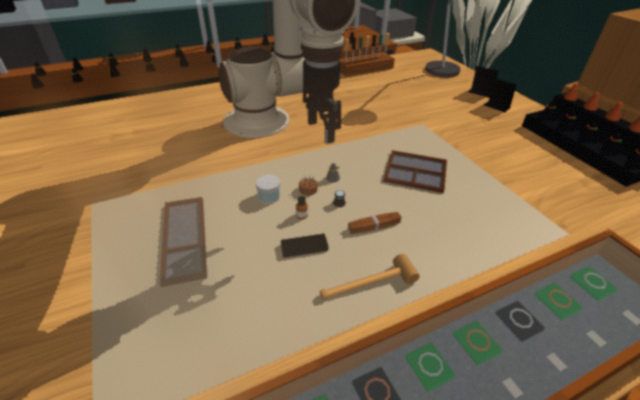

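View pics/side0.png

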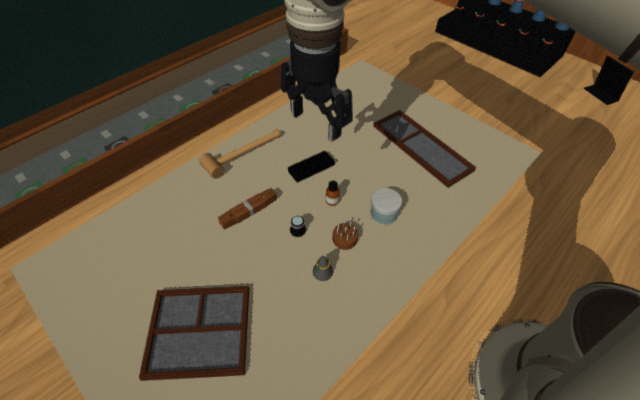

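The scene view has the slender tray at (185,240) and the square tray at (416,171). The touchstone is at (304,243), the clamp at (375,222), the bottle at (301,205), the loupe at (340,197), the bur stand at (308,185), the jar at (268,188) and the cone at (333,170). The side view shows the same things: slender tray (424,147), square tray (197,332), stone (312,165), clamp (249,207), bottle (333,192), loupe (297,225), bur stand (345,235). A mallet lies there as a distractor.

Run:
```python
from h import *
s,d=camrig.camera_info("scene"),camrig.camera_info("side")
for n,a,b in [("stone",(304,243),(312,165)),("cap",(301,200),(333,186)),("loupe",(340,193),(297,220)),("clamp",(375,222),(249,207)),("bur",(308,185),(345,235)),("jar",(268,182),(386,199)),("cone",(333,165),(322,258)),("sq",(416,171),(197,332)),("sl",(185,240),(424,147)),("mallethead",(405,268),(211,165)),("malletend",(323,295),(280,132))]:
    print(n,tri(s,a,d,b).round(3))
# square tray outer corners on side at z=.014, slender too
for p in [(157,290),(250,286),(248,375),(140,378),(390,111),(474,160),(454,184),(374,127)]: print(p,plane(d,*p,.014).round(3))
```

```text
stone [ 0.647 -0.084  0.015]
cap [ 0.54  -0.045  0.054]
loupe [0.538 0.068 0.038]
clamp [0.654 0.109 0.016]
bur [0.449 0.013 0.019]
jar [ 0.434 -0.098  0.054]
cone [0.431 0.101 0.051]
sq [0.502 0.351 0.004]
sl [ 0.498 -0.344 -0.002]
mallethead [0.815 0.091 0.021]
malletend [ 0.796 -0.108  0.013]
(157, 290) [0.62  0.359 0.014]
(250, 286) [0.5   0.227 0.014]
(248, 375) [0.375 0.333 0.014]
(140, 378) [0.498 0.464 0.014]
(390, 111) [ 0.642 -0.389  0.014]
(474, 160) [ 0.373 -0.385  0.014]
(454, 184) [ 0.365 -0.28   0.014]
(374, 127) [ 0.63  -0.304  0.014]
```

View pics/wrist0.png

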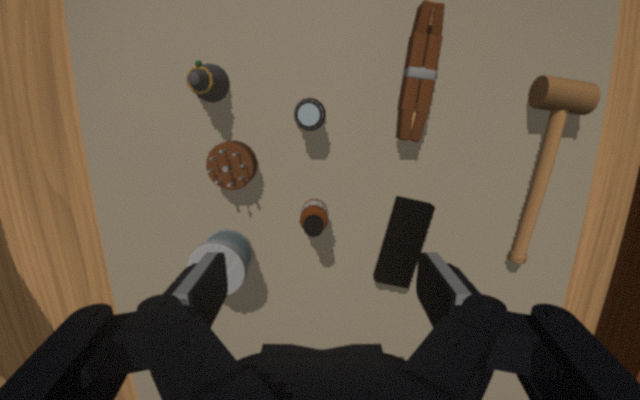

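The wrist view shows everything on the mat: stone corners about (400,197), (433,206), (408,287), (375,278), clamp (421,72), loupe lens (309,115), bottle cap (313,224), bur stand (231,164), jar (225,265), cone (207,82). I'll take a second view of these and views of both trays.

```bash
cat > snap.py <<'E'
import sys,pickle
from h import *
i=camrig.camera_info("wrist");im=camrig.camera("wrist")
cv2.imwrite(f"pics/{sys.argv[1]}.png",im);pickle.dump(i,open(f"pics/{sys.argv[1]}.pkl","wb"))
E
python3 snap.py w1
python3 drive.py '0.12 0 0 0 0.085;0.12 0 0 0 0.085;0.12 0 0 0 0.085;0.12 0 0 0 0.085' ; python3 snap.py w2
python3 drive.py '0.25 -0.05 0 0 0.085;0.25 -0.05 0 0 0.085;0.25 -0.05 0 0 0.085;0.25 -0.05 0 0 0.085;0.25 -0.05 0 0 0.085'
python3 drive.py '0 0 0 0 0.085;0 0 0 0 0.085;0 0 0 0 0.085'; python3 snap.py w3
python3 - <<'E'
import cv2
cv2.imwrite("pics/m.png",cv2.vconcat([cv2.resize(cv2.imread(f"pics/w{k}.png"),(480,300),interpolation=cv2.INTER_AREA) for k in(2,3)]))
E
```

```text
time: 0.53
ee_pos: [0.5496, 0.125, 0.2557]
tcp_rot: [-180.0, -0.1, 90.2]
wrist_force: [0.9, -1.4, 0.2]
opening: 0.0848
grasp_force: 0.0
time: 1.0
ee_pos: [0.5088, 0.3251, 0.2564]
tcp_rot: [180.0, 0.0, 89.9]
wrist_force: [0.6, 0.7, 0.5]
opening: 0.0849
grasp_force: 0.0
time: 1.25
ee_pos: [0.5093, 0.3236, 0.2561]
tcp_rot: [-180.0, 0.0, 90.0]
wrist_force: [0.4, -0.3, -0.4]
opening: 0.0847
grasp_force: 0.0
```

View pics/m.png

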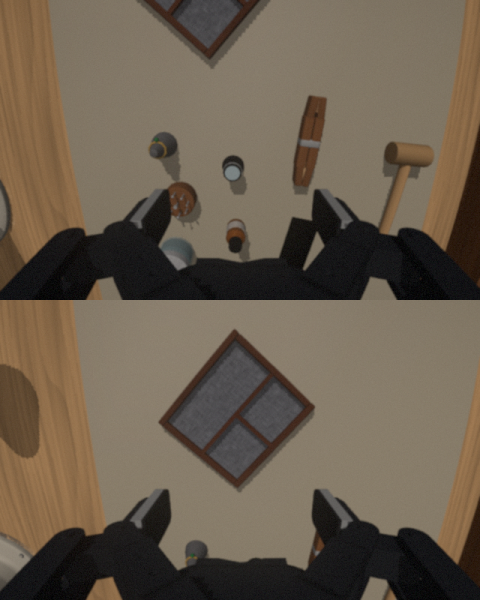

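The upper picture (w2) shows the clamp, loupe lens (310,230 full size) and cap (313,325), with the tray's near corner at (280,83). The lower one (w3) shows the whole square tray with corners at full-size (313,40), (418,142), (315,250), (213,160) and its long compartment toward the upper left.

```bash
cat > meas.py <<'E'
from h import *
import pickle
ld=lambda k:(cv2.imread(f"pics/{k}.png"),pickle.load(open(f"pics/{k}.pkl","rb")))
def mat(im):
    L=cv2.cvtColor(im,cv2.COLOR_BGR2LAB).astype(float);return L
def blob(mask,seed=None,roi=None):
    m=mask.astype(np.uint8)*255
    if roi: z=np.zeros_like(m);x0,y0,x1,y1=roi;z[y0:y1,x0:x1]=m[y0:y1,x0:x1];m=z
    c,_=cv2.findContours(m,cv2.RETR_EXTERNAL,cv2.CHAIN_APPROX_NONE);return max(c,key=cv2.contourArea)
def quad(c):
    h=cv2.convexHull(c);
    for e in np.arange(2,20,.5):
        q=cv2.approxPolyDP(h,e,True)
        if len(q)<=4:break
    return q[:,0,:].astype(float)
def rect_w(c,info,z):
    P=np.array([plane(info,*p,z)[:2] for p in c[:,0,:]],np.float32);(x,y),(w,h),a=cv2.minAreaRect(P*1000)
    if w<h:w,h,a=h,w,a+90
    return np.round([x,y,w,h,a],1)
E
python3 - <<'E'
from meas import *
im1,i1=ld("w1");im2,i2=ld("w2");im3,i3=ld("w3")
for im,pts in((im1,[(20,100),(300,300),(405,240),(421,40),(410,100),(309,115),(313,224),(305,205),(231,164),(231,210)]),(im3,[(313,45),(280,110),(400,300)])):
    print([(p,im[p[1],p[0]].tolist()) for p in pts])
E
```

```text
[((20, 100), [72, 106, 140]), ((300, 300), [103, 123, 135]), ((405, 240), [24, 30, 33]), ((421, 40), [33, 58, 92]), ((410, 100), [36, 57, 90]), ((309, 115), [140, 141, 130]), ((313, 224), [32, 37, 35]), ((305, 205), [103, 112, 122]), ((231, 164), [42, 60, 86]), ((231, 210), [105, 123, 133])]
[((313, 45), [34, 46, 70]), ((280, 110), [78, 77, 77]), ((400, 300), [108, 124, 138])]
```

Run:
```python
from meas import *
im1,i1=ld("w1");im2,i2=ld("w2");im3,i3=ld("w3")
f=lambda im:im.astype(int)
def cen(c):
    m=cv2.moments(c);return np.array([m['m10']/m['m00'],m['m01']/m['m00']])
V=lambda im:f(im).max(2); sat=lambda im:f(im)[...,2]-f(im)[...,0]
# stone
c=blob(V(im1)<50,roi=(360,185,445,300));print("stone",rect_w(c,i1,.018),quad(c).tolist())
# clamp (saturated brown)
C1=blob((sat(im1)>40)&(V(im1)<125),roi=(385,0,455,150));C2=blob((sat(im2)>40)&(V(im2)<125),roi=(385,115,445,260))
for c,i in((C1,i1),(C2,i2)): print("clamp",rect_w(c,i,.024),rect_w(c,i,.012),c[:,0].min(0),c[:,0].max(0))
L=[blob(f(im)[...,0]>115,roi=r) for im,r in((im1,(290,95,330,135)),(im2,(290,205,330,250)))]
print("lens",[cv2.minEnclosingCircle(c) for c in L],tri(i1,cen(L[0]),i2,cen(L[1])).round(4),plane(i1,*cen(L[0]),.036).round(4))
c=[blob(V(im)<52,roi=r) for im,r in((im1,(295,205,332,242)),(im2,(298,308,332,338)))]
print("cap",[(cen(k).round(1).tolist(),cv2.contourArea(k)) for k in c],tri(i1,cen(c[0]),i2,cen(c[1])).round(4),plane(i1,*cen(c[0]),.06).round(4))
b=blob((sat(im1)>25)&(V(im1)<125),roi=(200,130,262,195));print("bur",rect_w(b,i1,.026),cv2.minEnclosingCircle(b))
t=blob((V(im3)<95),roi=(190,30,440,265));q=quad(t)
W=np.array([plane(i3,*p,.014) for p in q]);print("tray",q.tolist(),(W*1000).round(0)[:,:2].tolist(),rect_w(t,i3,.014))
t2=blob((V(im2)<95),roi=(150,0,380,100));low=lambda c:c[c[:,0,1].argmax(),0]
print("trayh",low(t2),low(t),tri(i2,low(t2),i3,low(t)).round(4))
```

```text
stone [669.8 -95.1 123.   97.6  77.6] [[397.0, 197.0], [433.0, 207.0], [444.0, 299.0], [375.0, 280.0]]
clamp [656.4 145.6  63.5  29.3  83.2] [660.1 148.3  65.7  30.4  83.2] [409   0] [443  69]
clamp [656.6 145.9  63.7  28.8  83. ] [660.3 144.3  65.9  29.8  83. ] [402 128] [434 187]
lens [((308.0, 114.30952453613281), 10.737245559692383), ((309.1666564941406, 230.5), 9.180402755737305)] [0.536  0.0663 0.0362] [0.536  0.0663 0.036 ]
cap [([313.2, 225.3], 288.0), ([313.6, 325.7], 273.5)] [ 0.5407 -0.0477  0.0513] [ 0.5409 -0.0446  0.06  ]
bur [450.8  13.6  59.2  53.1  36.4] ((229.6849365234375, 165.13699340820312), 28.232160568237305)
tray [[311.0, 40.0], [419.0, 142.0], [320.0, 254.0], [212.0, 164.0]] [[498.0, 465.0], [618.0, 360.0], [507.0, 225.0], [385.0, 336.0]] [502.9 344.7 177.8 168.3  48.2]
trayh [282  90] [317 254] [ 0.5042  0.2178 -0.0025]
```

Run:
```python
from meas import *
im1,i1=ld("w1");im2,i2=ld("w2");im3,i3=ld("w3")
f=lambda im:im.astype(int);V=lambda im:f(im).max(2); sat=lambda im:f(im)[...,2]-f(im)[...,0]
m=V(im1)<50; 
for v in range(190,300): m[v,436-int(max(0,(v-250)*.5)):]=0
c=blob(m,roi=(360,185,445,290));print("stone",rect_w(c,i1,.018),quad(c).tolist())
k=np.ones((21,21),np.uint8)
for im,i,r in((im1,i1,(385,0,455,150)),(im2,i2,(385,115,445,260))):
    m=((sat(im)>40)&(V(im)<125)).astype(np.uint8); m=cv2.morphologyEx(m,cv2.MORPH_CLOSE,k)
    c=blob(m>0,roi=r); print("clamp",rect_w(c,i,.024),c[:,0].min(0),c[:,0].max(0))
for th in (15,20,25):
    t=blob((V(im3)<95)&(sat(im3)>th),roi=(190,30,440,265));q=quad(t);o=cv2.approxPolyDP
    W=np.array([plane(i3,*p,.014) for p in q]);print("tray",q.tolist(),(W*1000).round(0)[:,:2].tolist(),rect_w(t,i3,.014))
t2=blob((V(im2)<95)&(sat(im2)>20),roi=(150,0,380,100));low=lambda c:c[c[:,0,1].argmax(),0]
print("trayh",low(t2),low(t),tri(i2,low(t2),i3,low(t)).round(4))
# floor compartments (grey felt)
felt=((V(im3)<95)&(sat(im3)<12)).astype(np.uint8);felt[:30]=0;felt[262:]=0;felt[:,:205]=0;felt[:,425:]=0
felt=cv2.morphologyEx(felt,cv2.MORPH_OPEN,np.ones((3,3),np.uint8))
cs,_=cv2.findContours(felt,cv2.RETR_EXTERNAL,cv2.CHAIN_APPROX_NONE)
for c in cs:
    if cv2.contourArea(c)>500: print("felt",rect_w(c,i3,.012))
```

```text
stone [654.3 -85.3 110.5  63.1  77.6] [[397.0, 197.0], [433.0, 207.0], [417.0, 287.0], [374.0, 277.0]]
clamp [651.5 110.1 140.3  30.7  83.2] [400   0] [443 140]
clamp [652.1 109.5 137.2  29.   82.8] [394 128] [434 247]
tray [[311.0, 40.0], [419.0, 142.0], [320.0, 254.0], [212.0, 164.0]] [[498.0, 465.0], [618.0, 360.0], [507.0, 225.0], [385.0, 336.0]] [502.9 344.7 177.8 168.3  48.2]
tray [[311.0, 40.0], [419.0, 142.0], [318.0, 250.0], [212.0, 164.0]] [[498.0, 465.0], [618.0, 360.0], [505.0, 231.0], [385.0, 336.0]] [502.7 345.1 177.5 167.3  48.2]
tray [[311.0, 40.0], [419.0, 142.0], [316.0, 249.0], [212.0, 164.0]] [[498.0, 465.0], [618.0, 360.0], [502.0, 232.0], [385.0, 336.0]] [501.1 348.4 174.7 160.5  48.2]
trayh [274  76] [315 249] [0.5    0.2314 0.0137]
felt [501.6 294.   73.2  66.2  48.6]
felt [555.5 354.2  74.6  66.3  48.2]
felt [473.9 373.7 154.3  68.   47.9]
```

Positions so far:

| Thing | Position (m) | Height or yaw |
|---|---|---|
| Square tray | (0.501, 0.347) | yaw 48.2°, rim z 0.0137 triangulated |
| Clamp | (0.652, 0.110) | yaw 83° |
| Loupe | (0.536, 0.066) | top 0.036 |
| Bottle | (0.541, -0.045) | not used |
| Bur stand | (0.451, 0.014) | not used |

I'll take the loupe first and work out the stone's corners at the same time.

```bash
cat > go.py <<'E'
import sys
from h import *
# tool-frame shift from the measured pose to x y z yaw
x,y,z,a=map(float,sys.argv[1:5]);o=bot.get_obs();p=o["ee_pos"];r=o["tcp_rot"][2];t=np.radians(r)
d=np.array([x,y,z])-p
print("dxyz",np.round([np.cos(t)*d[0]+np.sin(t)*d[1],np.sin(t)*d[0]-np.cos(t)*d[1],-d[2]],4),"turn",round((r-a+180)%360-180,1),"norm",np.linalg.norm(d).round(3),"q6",o["q"][5].round(0))
E
python3 - <<'E'
from meas import *
im1,i1=ld("w1")
A,B,C=[plane(i1,*p,.018)[:2] for p in((397,197),(433,207),(374.5,278))]
print(A.round(4),B.round(4),C.round(4),np.linalg.norm(A-B),np.linalg.norm(A-C));u=(A-C)/np.linalg.norm(A-C)
print("yaw",np.degrees(np.arctan2(u[1],u[0])),"centre by edges",A-u*.055+np.array([u[1],-u[0]])*.0225,"diag",(B+C)/2)
E
python3 drive.py '-0.256 0.027 0.15 0 0.05;-0.256 0.027 0.15 0 0.05;-0.256 0.027 0.15 0 0.05;-0.256 0.027 0.15 0 0.05;-0.256 0.027 0.15 0 0.05' 30 >/dev/null
python3 go.py 0.536 0.066 0.036 90
```

```text
[ 0.6361 -0.0254] [ 0.679  -0.0373] [ 0.6149 -0.1287] 0.04459267844060727 0.10546261934948338
yaw 78.43850782989402 centre by edges [ 0.64709219 -0.0837546 ] diag [ 0.6469791  -0.08301592]
dxyz [-0.0758  0.0082  0.1148] turn -0.1 norm 0.138 q6 105.0
```

```bash
python3 drive.py '-0.076 0.008 0.065 0 0.05;-0.076 0.008 0.065 0 0.05;-0.076 0.008 0.065 0 0.05;-0.076 0.008 0.065 0 0.05' 30 >/dev/null
python3 snap.py w4; python3 go.py 0.536 0.066 0.036 90
python3 - <<'E'
from meas import *
im,i=ld("w4")
import subprocess
f=im.astype(int);c=blob((f[...,0]>115)&(f[...,0]>f[...,2]-4),roi=(200,80,440,390))
(m,r)=cv2.minEnclosingCircle(c);print(m,r,plane(i,*m,.036).round(4))
E
```

```text
dxyz [-0.001   0.0006  0.0497] turn -0.3 norm 0.05 q6 97.0
(324.80767822265625, 237.5) 19.964948654174805 [0.536  0.0661 0.036 ]
```

View pics/w4.png

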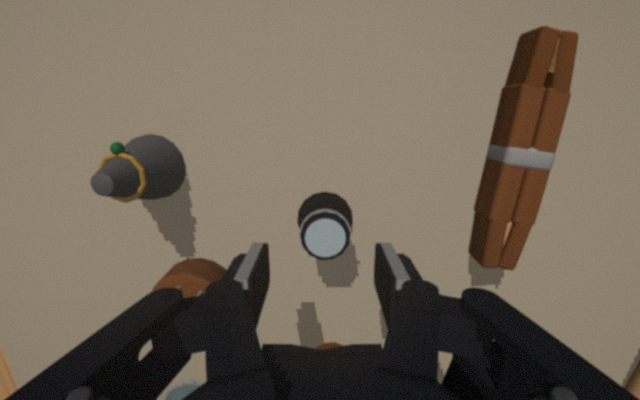

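The loupe's lens is at (325,238), midway between the fingers and 0.536, 0.066 in the world. Descend and grip.

```bash
python3 drive.py '0 0 0.051 0 0.05;0 0 0.051 0 0.05;0 0 0.051 0 0.05;0 0 0.051 0 0.015;0 0 0.051 0 0.015' 30 >/dev/null
python3 drive.py '0 0 0 0 0.015;0 0 0 0 0.015;0 0 0 0 0.015;0 0 0 0 0.015;0 0 0 0 0.015'
python3 drive.py '0 0 -0.03 0 0.015;0 0 -0.06 0 0.015;0 0 -0.06 0 0.015;0 0 -0.06 0 0.015'
python3 go.py 0.5016 0.293 0.0395 48.2
```

```text
time: 2.93
ee_pos: [0.5372, 0.0699, 0.0377]
tcp_rot: [179.8, -0.1, 90.0]
wrist_force: [-0.2, 2.1, 6.8]
opening: 0.0274
grasp_force: 30.1
time: 3.27
ee_pos: [0.5375, 0.0696, 0.0983]
tcp_rot: [179.7, -0.0, 90.0]
wrist_force: [0.5, 1.0, -0.7]
opening: 0.027
grasp_force: 29.8
dxyz [ 0.2234 -0.0358  0.0588] turn 41.8 norm 0.234 q6 97.0
```

```bash
python3 drive.py '0.226 -0.036 0 42 0.015;0.226 -0.036 0 42 0.015;0.226 -0.036 0 42 0.015;0.226 -0.036 0 42 0.015;0.226 -0.036 0 42 0.015' >/dev/null
python3 drive.py '0.03 0 0 5 0.015;0.03 0 0 5 0.015;0.03 0 0 5 0.015'
python3 go.py 0.5016 0.293 0.045 48.2; python3 snap.py w5
```

```text
time: 3.93
ee_pos: [0.5221, 0.2844, 0.0941]
tcp_rot: [-180.0, 0.1, 52.3]
wrist_force: [0.0, -0.8, -1.2]
opening: 0.0273
grasp_force: 29.8
dxyz [-0.0057 -0.0214  0.0491] turn 4.1 norm 0.054 q6 156.0
```

```bash
python3 drive.py '-0.006 -0.0215 0 4 0.015;-0.006 -0.0215 0.035 4 0.015;-0.006 -0.0215 0.045 4 0.015;-0.006 -0.0215 0.045 4 0.015'
python3 go.py 0.5016 0.293 0.0425 48.2
```

```text
time: 4.32
ee_pos: [0.5, 0.2897, 0.0473]
tcp_rot: [-179.9, 0.3, 48.2]
wrist_force: [-0.4, -0.1, -0.4]
opening: 0.0269
grasp_force: 29.8
dxyz [ 0.0035 -0.001   0.0048] turn -0.0 norm 0.006 q6 162.0
```

Lower in small steps and watch the force, then open a little and rise.

```bash
python3 drive.py '0.003 0 0.004 0 0.015;0.003 0 0.004 0 0.015;0.003 0 0.004 0 0.015'
python3 drive.py '0 0 0.002 0 0.015;0 0 0.002 0 0.015'
```

```text
time: 4.57
ee_pos: [0.5046, 0.2939, 0.0474]
tcp_rot: [180.0, -0.1, 48.1]
wrist_force: [0.6, -0.6, 1.0]
opening: 0.0269
grasp_force: 29.8
time: 4.73
ee_pos: [0.5042, 0.2939, 0.0448]
tcp_rot: [180.0, -0.0, 48.1]
wrist_force: [-0.6, -0.6, -0.4]
opening: 0.0266
grasp_force: 29.8
```

```bash
python3 drive.py '0 0 0.002 0 0.015;0 0 0.002 0 0.015;0 0 0.002 0 0.015'
python3 drive.py '0 0 0.002 0 0.015;0 0 0.002 0 0.015;0 0 0.002 0 0.015'
```

```text
time: 4.98
ee_pos: [0.5041, 0.294, 0.0427]
tcp_rot: [180.0, -0.0, 48.1]
wrist_force: [1.1, -0.0, 2.1]
opening: 0.0271
grasp_force: 30.0
time: 5.23
ee_pos: [0.5042, 0.2941, 0.0427]
tcp_rot: [180.0, -0.1, 48.1]
wrist_force: [-4.4, -3.4, 18.1]
opening: 0.0271
grasp_force: 31.4
```

```bash
python3 drive.py '0 0 -0.001 0 0.036;0 0 -0.001 0 0.042;0 0 -0.001 0 0.045;0 0 -0.001 0 0.045'
python3 drive.py '0 0 -0.03 0 0.045;0 0 -0.07 0 0.045;0 0 -0.07 0 0.045;0 0 -0.07 0 0.045' >/dev/null
python3 snap.py w6
python3 go.py 0.541 -0.045 0.11 48.2
```

```text
time: 5.57
ee_pos: [0.5037, 0.2938, 0.041]
tcp_rot: [-180.0, 0.0, 48.1]
wrist_force: [-0.6, 0.6, -0.2]
opening: 0.045
grasp_force: 0.0
dxyz [-0.2281  0.2537  0.0019] turn -0.1 norm 0.341 q6 162.0
```

View pics/w6.png

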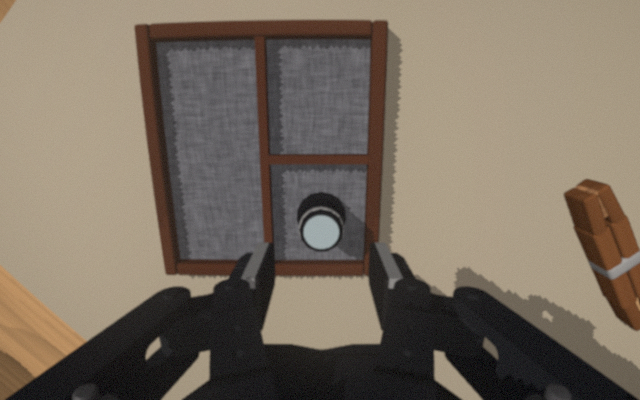

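The loupe stands in the lower small compartment, with its lens at (321,230). Next the bottle.

```bash
python3 drive.py '-0.228 0.2535 0 0 0.05;-0.228 0.2535 0 0 0.05;-0.228 0.2535 0 0 0.05;-0.228 0.2535 0 0 0.05;-0.228 0.2535 0 0 0.05' >/dev/null
python3 go.py 0.541 -0.045 0.11 48.2
```

```text
dxyz [-0.0864  0.0983 -0.0002] turn -0.0 norm 0.131 q6 141.0
```

```bash
python3 drive.py '-0.086 0.0985 0 0 0.05;-0.086 0.0985 0 0 0.05;-0.086 0.0985 0 0 0.05;-0.086 0.0985 0 0 0.05;-0.086 0.0985 0 0 0.05' >/dev/null
python3 snap.py w7
python3 go.py 0.541 -0.045 0.11 48.2
```

```text
dxyz [-0.0013  0.0004 -0.    ] turn -0.2 norm 0.001 q6 127.0
```

View pics/w7.png

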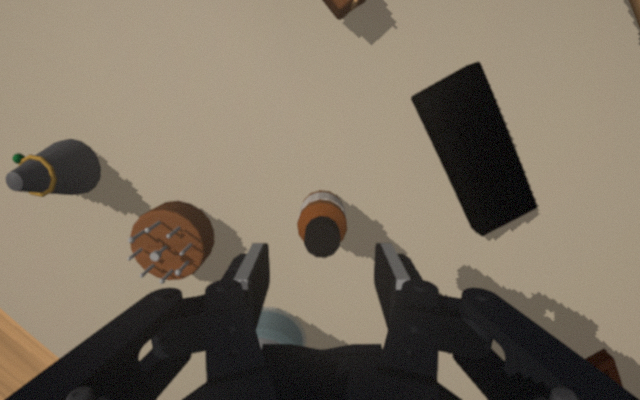

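The bottle's cap is at (322,238), centred between the fingers. The stone shows in full, with corners (412,97), (480,63), (537,208), (484,235), and so does the bur stand at (172,240).

```bash
python3 - <<'E'
from meas import *
im,i=ld("w7");print("cap",plane(i,322,238,.06).round(4))
f=im.astype(int);V=f.max(2);s=f[...,2]-f[...,0]
c=blob(V<38,roi=(400,50,550,245));print("stone",rect_w(c,i,.018),rect_w(c,i,.010))
c=blob((s>25)&(V<150),roi=(100,180,232,300));print("bur",rect_w(c,i,.026))
im1,i1=ld("w1")
print("stone corner heights",tri(i1,(397,197),i,(412,97)).round(4),tri(i1,(433,207),i,(480,63)).round(4))
E
python3 drive.py '-0.001 0 0.04 0 0.05;-0.001 0 0.074 0 0.05;-0.001 0 0.074 0 0.05;-0.001 0 0.074 0 0.05;-0.001 0 0.074 0 0.05' 30
python3 drive.py '0 0 0 0 0.015;0 0 0 0 0.015;0 0 0 0 0.015;0 0 0 0 0.015;0 0 0 0 0.015'
```

```text
cap [ 0.5418 -0.0458  0.06  ]
stone [646.2 -84.  109.   46.4  77.5] [648.5 -87.4 113.1  48.2  77.5]
bur [448.8  18.1  89.4  66.5 117.2]
stone corner heights [ 0.6373 -0.027   0.0119] [ 0.6786 -0.0371  0.0209]
time: 7.25
ee_pos: [0.5421, -0.0427, 0.0389]
tcp_rot: [180.0, -0.0, 48.2]
wrist_force: [1.0, -0.3, 0.8]
opening: 0.0502
grasp_force: 0.0
time: 7.67
ee_pos: [0.5428, -0.0433, 0.0398]
tcp_rot: [179.9, -0.2, 48.2]
wrist_force: [-1.0, 2.2, 5.8]
opening: 0.031
grasp_force: 29.4
```

```bash
python3 drive.py '0 0 -0.02 0 0.015;0 0 -0.055 0 0.015;0.05 -0.042 -0.06 0 0.015;0.1 -0.084 -0.06 0 0.015;0.2 -0.167 -0.06 0 0.015'
python3 go.py 0.5556 0.3525 0.10 48.2
```

```text
time: 8.08
ee_pos: [0.5467, 0.0822, 0.0994]
tcp_rot: [179.9, -0.2, 48.0]
wrist_force: [1.5, -1.7, 0.2]
opening: 0.0308
grasp_force: 30.0
dxyz [ 0.2069 -0.1742 -0.0006] turn -0.2 norm 0.27 q6 141.0
```

```bash
python3 drive.py '0.207 -0.174 0 0 0.015;0.207 -0.174 0 0 0.015;0.207 -0.174 0 0 0.015;0.207 -0.174 0 0 0.015;0.207 -0.174 0 0 0.015' > /dev/null
python3 go.py 0.5556 0.3525 0.10 48.2
```

```text
dxyz [ 0.0474 -0.0381 -0.0017] turn -0.1 norm 0.061 q6 160.0
```

```bash
python3 drive.py '0.047 -0.038 0 0 0.015;0.047 -0.038 0 0 0.015;0.047 -0.038 0.02 0 0.015;0.047 -0.038 0.046 0 0.015;0.047 -0.038 0.046 0 0.015'
python3 drive.py '0 0 0 0 0.015;0 0 0 0 0.015;0 0 0 0 0.015'; python3 go.py 0.5556 0.3525 0.0448 48.2
```

```text
time: 8.92
ee_pos: [0.5536, 0.3494, 0.0468]
tcp_rot: [-179.9, 0.3, 48.2]
wrist_force: [-1.1, -1.0, -1.7]
opening: 0.0305
grasp_force: 30.0
time: 9.17
ee_pos: [0.5563, 0.3498, 0.053]
tcp_rot: [180.0, -0.2, 48.1]
wrist_force: [0.6, 0.3, -0.1]
opening: 0.0311
grasp_force: 30.0
dxyz [ 0.0015 -0.0023  0.0082] turn -0.1 norm 0.009 q6 164.0
```

```bash
python3 drive.py '0 -0.002 0.003 0 0.015;0 -0.002 0.005 0 0.015;0 -0.002 0.006 0 0.015;0 -0.002 0.006 0 0.015;0 -0.002 0.006 0 0.015'
python3 drive.py '0 0 0.001 0 0.015;0 0 0.002 0 0.015;0 0 0.003 0 0.015;0 0 0.003 0 0.015'
```

```text
time: 9.58
ee_pos: [0.5539, 0.351, 0.0449]
tcp_rot: [180.0, -0.0, 48.1]
wrist_force: [-1.5, 0.1, 1.6]
opening: 0.0312
grasp_force: 30.2
time: 9.92
ee_pos: [0.554, 0.3511, 0.0448]
tcp_rot: [180.0, -0.1, 48.1]
wrist_force: [-8.4, -4.3, 20.8]
opening: 0.0308
grasp_force: 32.0
```

```bash
python3 drive.py '0 0 -0.003 0 0.036;0 0 -0.003 0 0.042;0 0 -0.003 0 0.048;0 0 -0.003 0 0.048;0 0 -0.003 0 0.048' >/dev/null
python3 drive.py '0 0 -0.03 0 0.048;0 0 -0.07 0 0.05;0 0 -0.08 0 0.06;0 0 -0.08 0 0.065;0 0 -0.08 0 0.065' >/dev/null
python3 snap.py w8
python3 go.py 0.6465 -0.084 0.12 77.5
```

```text
dxyz [-0.2621  0.3593  0.004 ] turn -29.4 norm 0.445 q6 164.0
```

View pics/w8.png

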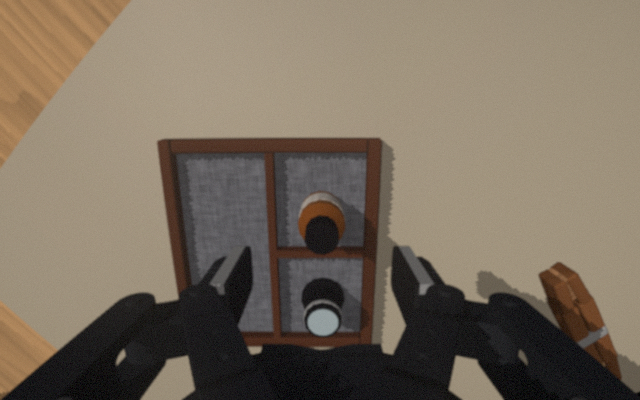

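The bottle stands in the upper small compartment (cap at (321,235)) and the loupe in the lower one (322,321). On to the stone.

```bash
python3 drive.py '-0.16 0.22 0 -29 0.065;-0.16 0.22 0 -29 0.065;-0.16 0.22 0 -29 0.065;-0.16 0.22 0 -29 0.065;-0.16 0.22 0 -29 0.065' >/dev/null
python3 go.py 0.6465 -0.084 0.12 77.5
```

```text
dxyz [-0.2181  0.0998  0.0028] turn 0.1 norm 0.24 q6 117.0
```

```bash
python3 drive.py '-0.218 0.1 0 0 0.065;-0.218 0.1 0 0 0.065;-0.218 0.1 0 0 0.065;-0.218 0.1 0 0 0.065;-0.218 0.1 0 0 0.065' >/dev/null
python3 drive.py '-0.029 0.013 0 0 0.065;-0.029 0.013 0 0 0.065;-0.029 0.013 0 0 0.065' >/dev/null
python3 go.py 0.6465 -0.084 0.08 77.5
```

```text
dxyz [0.0012 0.0016 0.0425] turn -0.5 norm 0.043 q6 96.0
```

```bash
python3 drive.py '0.001 0.0015 0.03 0 0.065;0.001 0.0015 0.06 0 0.065;0.001 0.0015 0.075 0 0.065;0.001 0.0015 0.075 0 0.065;0.001 0.0015 0.075 0 0.065' 80
python3 snap.py w9; python3 go.py 0.6465 -0.084 0.032 77.5
```

```text
time: 12.3
ee_pos: [0.6461, -0.0811, 0.0485]
tcp_rot: [-179.8, 0.0, 77.2]
wrist_force: [-1.3, -0.3, 0.7]
opening: 0.0649
grasp_force: 0.0
dxyz [-0.0027  0.      0.0181] turn -0.3 norm 0.018 q6 96.0
```

View pics/w9.png

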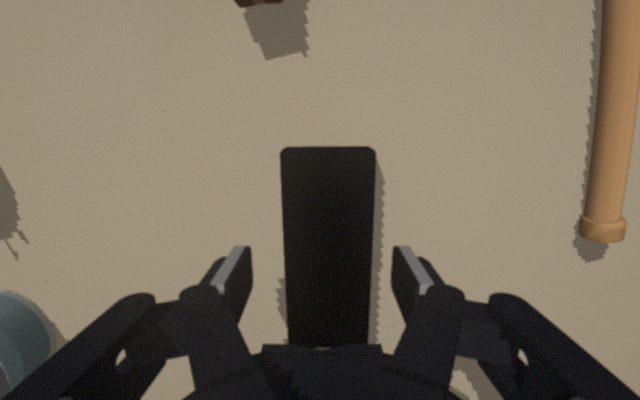

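The stone (281..375 wide) is square between the fingers (251 and 392). Descend and grip.

```bash
python3 drive.py '-0.0025 0 0.01 0 0.065;-0.0025 0 0.017 0 0.065;-0.0025 0 0.017 0 0.065;-0.0025 0 0.017 0 0.065' 80
python3 drive.py '0 0 0 0 0.035;0 0 0 0 0.035;0 0 0 0 0.035;0 0 0 0 0.035;0 0 0 0 0.035'
python3 drive.py '0 0 -0.01 0 0.035;0 0 -0.03 0 0.035;0 0 -0.06 0 0.035;0 0 -0.07 0 0.035;0 0 -0.07 0 0.035'
python3 go.py 0.4734 0.3717 0.1 48.2; python3 snap.py w10
```

```text
time: 12.68
ee_pos: [0.6463, -0.0848, 0.0324]
tcp_rot: [-180.0, 0.0, 77.1]
wrist_force: [0.0, 0.1, 0.4]
opening: 0.065
grasp_force: 0.0
time: 13.1
ee_pos: [0.6471, -0.0849, 0.0339]
tcp_rot: [179.9, -0.0, 77.1]
wrist_force: [-1.6, -0.3, 5.7]
opening: 0.042
grasp_force: 82.2
time: 13.52
ee_pos: [0.6481, -0.085, 0.1062]
tcp_rot: [179.7, -0.0, 77.1]
wrist_force: [-0.3, -0.4, -2.5]
opening: 0.0425
grasp_force: 81.9
dxyz [ 0.4064 -0.2719  0.0062] turn 28.9 norm 0.489 q6 95.0
```

View pics/w10.png

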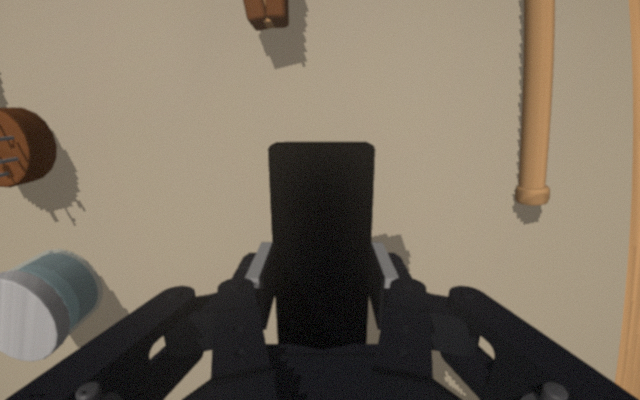

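```bash
python3 drive.py '0.203 -0.136 -0.02 29 0.035;0.203 -0.136 -0.02 29 0.035;0.203 -0.136 -0.02 29 0.035;0.203 -0.136 -0.02 29 0.035;0.203 -0.136 -0.02 29 0.035'|head -2
python3 go.py 0.4734 0.3717 0.12 48.2
```

```text
time: 13.98
ee_pos: [0.5719, 0.1068, 0.1172]
dxyz [ 0.1296 -0.2512 -0.0028] turn -0.5 norm 0.283 q6 143.0
```

```bash
python3 drive.py '0.13 -0.251 -0.005 0 0.035;0.13 -0.251 -0.005 0 0.035;0.13 -0.251 -0.005 0 0.035;0.13 -0.251 -0.005 0 0.035;0.13 -0.251 -0.005 0 0.035'|head -2
python3 go.py 0.4734 0.3717 0.12 48.2
```

```text
time: 14.4
ee_pos: [0.498, 0.3018, 0.121]
dxyz [ 0.0356 -0.065   0.001 ] turn -0.1 norm 0.074 q6 163.0
```

```bash
python3 drive.py '0.0355 -0.065 0 0 0.035;0.0355 -0.065 0 0 0.035;0.0355 -0.065 0 0 0.035;0.0355 -0.065 0 0 0.035'|head -2
python3 drive.py '0 0 0 0 0.035;0 0 0 0 0.035'|head -2
python3 go.py 0.4734 0.3717 0.045 48.2;python3 snap.py w11
```

```text
time: 14.73
ee_pos: [0.4735, 0.3714, 0.1206]
time: 14.9
ee_pos: [0.4752, 0.3691, 0.122]
dxyz [ 0.0007 -0.003   0.077 ] turn -0.1 norm 0.077 q6 170.0
```

View pics/w11.png

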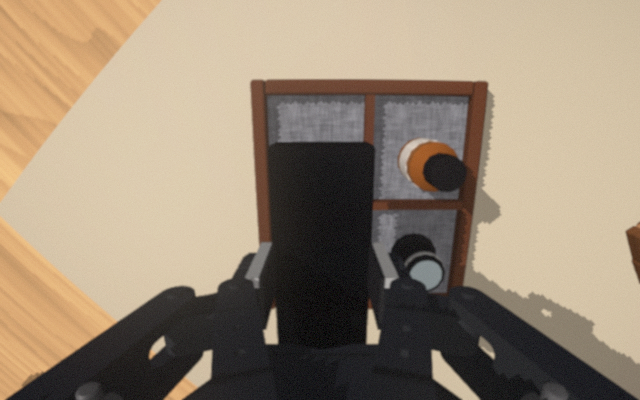

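The stone hangs above the long compartment, parallel to it. Lower it.

```bash
python3 drive.py '0.0005 -0.0025 0.025 0 0.035;0.0005 -0.0025 0.05 0 0.035;0.0005 -0.0025 0.068 0 0.035;0.0005 -0.0025 0.072 0 0.035;0.0005 -0.0025 0.072 0 0.035'
python3 drive.py '0 0 0 0 0.035;0 0 0 0 0.035;0 0 0 0 0.035'; python3 go.py 0.4734 0.3717 0.039 48.2
```

```text
time: 15.37
ee_pos: [0.4732, 0.3709, 0.0497]
tcp_rot: [-180.0, 0.2, 48.1]
wrist_force: [0.6, 0.3, -2.5]
opening: 0.0423
grasp_force: 82.2
time: 15.62
ee_pos: [0.4743, 0.3727, 0.0527]
tcp_rot: [180.0, -0.1, 48.1]
wrist_force: [0.4, -0.6, -3.8]
opening: 0.0421
grasp_force: 82.3
dxyz [-0.0013 -0.      0.0137] turn -0.1 norm 0.014 q6 170.0
```

```bash
python3 drive.py '0 0 0.005 0 0.035;0 0 0.009 0 0.035;0 0 0.011 0 0.035;0 0 0.011 0 0.035;0 0 0.011 0 0.035'|sed -n 2,4p
python3 drive.py '0 0 0.001 0 0.035;0 0 0.002 0 0.035;0 0 0.003 0 0.035;0 0 0.003 0 0.035'|sed -n 2,4p
```

```text
ee_pos: [0.4733, 0.3722, 0.0398]
tcp_rot: [-180.0, 0.0, 48.2]
wrist_force: [-0.7, -1.0, -2.9]
ee_pos: [0.4736, 0.3724, 0.0388]
tcp_rot: [180.0, -0.1, 48.1]
wrist_force: [-4.6, -2.5, 10.1]
```

```bash
python3 drive.py '0 0 -0.003 0 0.05;0 0 -0.003 0 0.056;0 0 -0.003 0 0.056;0 0 -0.003 0 0.056;0 0 -0.003 0 0.056' 40 >/dev/null
python3 drive.py '0 0 -0.03 0 0.056;0 0 -0.07 0 0.056;0 0 -0.095 0 0.056;0 0 -0.095 0 0.056;0 0 -0.095 0 0.056' >/dev/null
python3 snap.py w12
python3 - <<'E'
from meas import *
im,i=ld("w12")
E
python3 go.py 0.652 0.110 0.13 83
```

```text
dxyz [-0.0764  0.308   0.005 ] turn -34.9 norm 0.317 q6 170.0
```

View pics/w12.png

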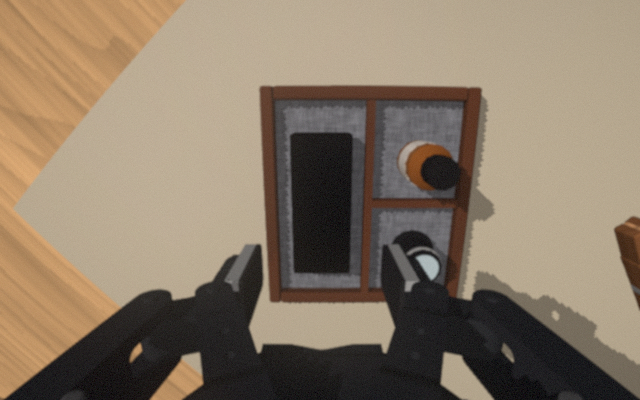

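The gold-testing kit is complete: the stone lies flat at (321,203), with the bottle and loupe beside it. Next the clamp.

```bash
python3 drive.py '-0.076 0.308 0 -35 0.056;-0.076 0.308 0 -35 0.056;-0.076 0.308 0 -35 0.056;-0.076 0.308 0 -35 0.056;-0.076 0.308 0 -35 0.056' >/dev/null
python3 go.py 0.652 0.110 0.13 83
```

```text
dxyz [-0.0877  0.0791  0.0031] turn -0.5 norm 0.118 q6 117.0
```

```bash
python3 drive.py '-0.0875 0.079 0 0 0.056;-0.0875 0.079 0 0 0.056;-0.0875 0.079 0 0 0.056;-0.0875 0.079 0.03 0 0.056;-0.0875 0.079 0.04 0 0.056' >/dev/null
python3 drive.py '0 0 0 0 0.056;0 0 0 0 0.056' >/dev/null
python3 snap.py w13; python3 go.py 0.652 0.110 0.029 83
python3 - <<'E'
from meas import *
im,i=ld("w13");f=im.astype(int);V=f.max(2);s=f[...,2]-f[...,0]
m=((s>40)&(V<150)).astype(np.uint8);m=cv2.morphologyEx(m,cv2.MORPH_CLOSE,np.ones((31,31),np.uint8))
c=blob(m>0,roi=(255,20,385,360));print(rect_w(c,i,.024),c[:,0].min(0),c[:,0].max(0))
E
```

```text
dxyz [-0.0024  0.0018  0.066 ] turn -0.8 norm 0.066 q6 108.0
[652.7 109.3 137.7  28.6  82.8] [303 115] [351 324]
```

```bash
python3 drive.py '-0.003 0.002 0.03 -0.5 0.056;-0.003 0.002 0.055 -0.5 0.056;-0.003 0.002 0.065 -0.5 0.056;-0.003 0.002 0.065 -0.5 0.056;-0.003 0.002 0.065 -0.5 0.056' 50|sed -n 2,4p
python3 drive.py '0 0 0 0 0.02;0 0 0 0 0.02;0 0 0 0 0.02;0 0 0 0 0.02;0 0 0 0 0.02'|sed -n 2,6p
python3 drive.py '0 0 -0.01 0 0.02;0 0 -0.04 0 0.02;0 0 -0.075 0 0.02;0 0 -0.09 0 0.02;0 0 -0.09 0 0.02'|sed -n 2,6p
python3 go.py 0.60 -0.22 0.125 83
```

```text
ee_pos: [0.6529, 0.1091, 0.0312]
tcp_rot: [180.0, -0.0, 82.7]
wrist_force: [-0.7, 0.2, 1.1]
ee_pos: [0.654, 0.1087, 0.0324]
tcp_rot: [179.8, -0.1, 82.6]
wrist_force: [0.1, 1.2, 6.6]
opening: 0.0285
grasp_force: 51.3
ee_pos: [0.6548, 0.1086, 0.1264]
tcp_rot: [179.6, -0.1, 82.6]
wrist_force: [1.0, 0.0, -0.2]
opening: 0.0292
grasp_force: 50.4
dxyz [-0.3329 -0.0122  0.0014] turn -0.4 norm 0.333 q6 107.0
```

```bash
python3 drive.py '-0.19 -0.037 -0.06 0 0.02;-0.19 -0.037 -0.06 0 0.02;-0.19 -0.037 -0.06 0 0.02;-0.19 -0.037 -0.06 0 0.02;-0.19 -0.037 -0.06 0 0.02' >/dev/null
python3 drive.py '-0.19 -0.036 -0.035 0 0.02;-0.19 -0.036 -0.035 0 0.02;-0.19 -0.036 -0.035 0 0.02;-0.19 -0.036 -0.035 0 0.02;-0.19 -0.036 -0.035 0 0.02' >/dev/null
python3 drive.py '-0.105 -0.02 0 0 0.02;-0.105 -0.02 0 0 0.02;-0.105 -0.02 0 0 0.02;-0.105 -0.02 0 0 0.02;-0.105 -0.02 0 0 0.02'
python3 snap.py w14
```

```text
time: 20.8
ee_pos: [0.4976, -0.3619, 0.2145]
tcp_rot: [-179.9, -0.0, 82.5]
wrist_force: [-0.0, 0.2, -1.1]
opening: 0.0287
grasp_force: 50.3
```

View pics/w14.png

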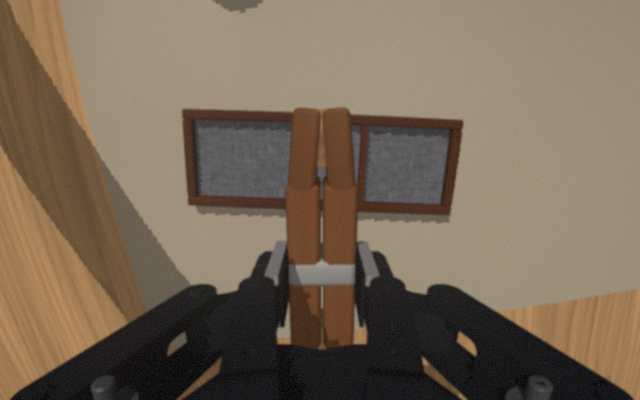

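The slender tray shows in full, apart from a strip behind the clamp. Its corners are about (182,110), (462,121), (450,214), (189,206), and the short compartment is on the right (362–455).

Run:
```python
from meas import *
im,i=ld("w14");f=im.astype(int);V=f.max(2);s=f[...,2]-f[...,0]
m=(V<95)
for th in(18,25):
    w=(V<95)&(s>th)
    c=np.vstack([blob(w,roi=(170,100,284,216)),blob(w,roi=(361,105,475,222))]);print("tray",rect_w(c,i,.014))
fe=cv2.morphologyEx(((V<95)&(s<12)).astype(np.uint8),cv2.MORPH_OPEN,np.ones((3,3),np.uint8))
print("short felt",rect_w(blob(fe>0,roi=(362,120,458,212)),i,.012))
print("left felt",rect_w(blob(fe>0,roi=(190,112,288,206)),i,.012))
# rim height check from the side view: same corners in two views
d=camrig.camera_info("side")
print([tri(i,p,d,q).round(4).tolist() for p,q in(((462,121),(374,127)),((182,110),(454,184)),((450,214),(390,111)))])
```

```text
tray [ 499.5 -343.8  273.2   97.7  170.2]
tray [ 499.6 -343.4  273.2   96.9  170.2]
short felt [ 583.5 -356.5   80.8   76.1  170.3]
left felt [ 420.4 -328.2   91.9   75.7  170.1]
[[0.6449, -0.3212, -0.0025], [0.3684, -0.2757, 0.0142], [0.6473, -0.4189, -0.0109]]
```

```bash
python3 drive.py '0.02 -0.0455 0 -88 0.02;0.02 -0.0455 0 -88 0.02;0.02 -0.0455 0 -88 0.02;0.02 -0.0455 0 -88 0.02;0.02 -0.0455 0 -88 0.02' >/dev/null
python3 drive.py '0 0 0.03 -52 0.02;0 0 0.06 -52 0.02;0 0 0.07 -52 0.02;0 0 0.07 -52 0.02;0 0 0.07 -52 0.02' >/dev/null
python3 go.py 0.4552 -0.336 0.10 170.2
```

```text
dxyz [-0.0005 -0.0028  0.0439] turn -15.5 norm 0.044 q6 -11.0
```

```bash
python3 drive.py '0 -0.0015 0.02 -16 0.02;0 -0.0015 0.044 -16 0.02;0 -0.0015 0.06 -16 0.02;0 -0.0015 0.06 -16 0.02;0 -0.0015 0.06 -16 0.02' >/dev/null
python3 drive.py '0 0 0 0 0.02;0 0 0 0 0.02;0 0 0 0 0.02' >/dev/null
python3 snap.py w15; python3 go.py 0.4552 -0.336 0.045 170.2
python3 - <<'E'
from meas import *
im,i=ld("w15");_,j=ld("w14")
# predicted tray outer corner pixels in w15 for rim heights; compare by the strip of wood seen
f=im.astype(int);V=f.max(2);s=f[...,2]-f[...,0]
w=(V<95)&(s>20);c=blob(w,roi=(0,0,640,240));q=quad(c);print(q.tolist(),[(plane(i,*p,.014)*1000).round(0)[:2].tolist() for p in q])
E
```

```text
dxyz [0.0006 0.0005 0.0412] turn 0.0 norm 0.041 q6 -27.0
[[407.0, 67.0], [398.0, 239.0], [248.0, 239.0], [239.0, 69.0]] [[372.0, -274.0], [473.0, -291.0], [457.0, -385.0], [357.0, -367.0]]
```

View pics/w15.png

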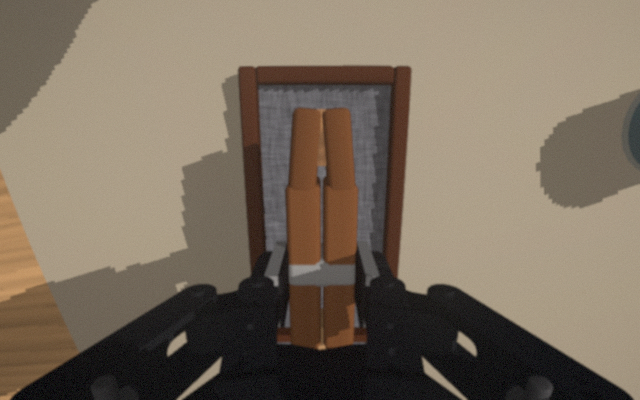

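The clamp hangs square over the long compartment: wood from 239 to 407, clamp from 288 to 357. I'll check the rim height from the two views and lower.

```bash
python3 - <<'E'
from meas import *
im,i=ld("w15");_,j=ld("w14")
print([tri(j,a,i,b).round(4).tolist() for a,b in(((182,110),(408,67)),((189,207),(239,68)))])
E
python3 drive.py '0 0 0.02 0 0.02;0 0 0.036 0 0.02;0 0 0.041 0 0.02;0 0 0.041 0 0.02;0 0 0.041 0 0.02'|sed -n 2,4p
python3 drive.py '0 0 0 0 0.02;0 0 0 0 0.02'|sed -n 2,4p
```

```text
[[0.3718, -0.2731, 0.0115], [0.3565, -0.3685, 0.0133]]
ee_pos: [0.4554, -0.3365, 0.0447]
tcp_rot: [-180.0, 0.0, 170.2]
wrist_force: [0.1, -0.1, -1.2]
ee_pos: [0.4558, -0.3368, 0.0453]
tcp_rot: [-180.0, 0.1, 170.2]
wrist_force: [-0.1, 0.6, -0.2]
```

```bash
python3 drive.py '0 0 0.002 0 0.02;0 0 0.004 0 0.02;0 0 0.006 0 0.02;0 0 0.006 0 0.02'|sed -n 2,4p
python3 drive.py '0 0 0.001 0 0.02;0 0 0.002 0 0.02;0 0 0.003 0 0.02;0 0 0.003 0 0.02'|sed -n 2,4p
```

```text
ee_pos: [0.455, -0.3362, 0.0376]
tcp_rot: [180.0, -0.0, 170.3]
wrist_force: [0.1, 0.5, -0.6]
ee_pos: [0.4552, -0.3363, 0.0373]
tcp_rot: [-180.0, 0.0, 170.3]
wrist_force: [-8.3, 4.9, 18.3]
```

```bash
python3 drive.py '0 0 -0.003 0 0.036;0 0 -0.003 0 0.042;0 0 -0.003 0 0.046;0 0 -0.003 0 0.046;0 0 -0.003 0 0.046' 40 >/dev/null
python3 drive.py '0 0 -0.03 0 0.046;0 0 -0.07 0 0.046;0 0 -0.11 0 0.07;0 0 -0.11 0 0.07;0 0 -0.11 0 0.07' |sed -n 2,5p
python3 snap.py w16
python3 drive.py '0.03 0.172 0 35 0.07;0.03 0.172 0 35 0.07;0.03 0.172 0 35 0.07;0.03 0.172 0 35 0.07;0.03 0.172 0 35 0.07' >/dev/null
python3 go.py 0.45 0.014 0.14 80.2
```

```text
ee_pos: [0.4564, -0.3372, 0.1508]
tcp_rot: [-179.9, 0.2, 170.3]
wrist_force: [0.3, 0.5, -0.1]
opening: 0.0702
dxyz [0.1227 0.1211 0.0064] turn 55.6 norm 0.173 q6 25.0
```

```bash
python3 drive.py '0.1225 0.121 0 35 0.07;0.1225 0.121 0 35 0.07;0.1225 0.121 0 35 0.07;0.1225 0.121 0 35 0.07;0.1225 0.121 0 35 0.07' >/dev/null
python3 drive.py '0 0 0 20 0.07;0 0 0 20 0.07;0 0 0 20 0.07;0 0 0 20 0.07' >/dev/null
python3 snap.py w17;python3 go.py 0.45 0.014 0.14 80.2
python3 - <<'E'
from meas import *
im,i=ld("w17");f=im.astype(int);V=f.max(2);s=f[...,2]-f[...,0]
m=((s>30)&(V<170)).astype(np.uint8);m=cv2.morphologyEx(m,cv2.MORPH_OPEN,np.ones((3,3),np.uint8));c=blob(m>0,roi=(200,100,460,360))
e=cv2.convexHull(c);P=np.array([plane(i,*p,.026)[:2] for p in e[:,0]],np.float32)*1000
print(c[:,0].min(0),c[:,0].max(0),rect_w(c,i,.026),rect_w(c,i,.013))
im2,i2=ld("w16");f=im2.astype(int);V=f.max(2);s=f[...,2]-f[...,0]
m=((s>50)&(V<140)).astype(np.uint8);m=cv2.morphologyEx(m,cv2.MORPH_CLOSE,np.ones((31,31),np.uint8));c=blob(m>0,roi=(270,80,380,345));print("clamp in tray",rect_w(c,i2,.029))
E
```

```text
dxyz [ 0.0042 -0.0003  0.0067] turn 4.3 norm 0.008 q6 97.0
[285 163] [353 233] [448.5  13.7  54.5  52.7  64.6] [448.   10.3  57.5  55.5  64.6]
clamp in tray [ 454.5 -336.5  137.    28.3  170.3]
```

```bash
python3 drive.py '0.0035 -0.001 0.04 4.3 0.074;0.0035 -0.001 0.075 4.3 0.074;0.0035 -0.001 0.085 4.3 0.074;0.0035 -0.001 0.085 4.3 0.074;0.0035 -0.001 0.085 4.3 0.074' 40 |sed -n 2,4p
python3 drive.py '0 0 0.01 0 0.074;0 0 0.02 0 0.074;0 0 0.026 0 0.074;0 0 0.026 0 0.074' |sed -n 2,4p
python3 drive.py '0 0 0 0 0.045;0 0 0 0 0.045;0 0 0 0 0.045;0 0 0 0 0.045;0 0 0 0 0.045'
python3 drive.py '0 0 -0.01 0 0.045;0 0 -0.03 0 0.045;0 0 -0.06 0 0.045;0 0 -0.09 0 0.045;0 0 -0.09 0 0.045'
python3 go.py 0.5842 -0.3583 0.125 80.2;python3 snap.py w18
```

```text
ee_pos: [0.4498, 0.0131, 0.0635]
tcp_rot: [-180.0, 0.0, 80.2]
wrist_force: [0.3, 0.6, 1.4]
ee_pos: [0.4494, 0.0132, 0.0359]
tcp_rot: [-179.9, 0.0, 80.1]
wrist_force: [-0.1, -0.5, 0.9]
time: 26.92
ee_pos: [0.4503, 0.0133, 0.0378]
tcp_rot: [179.9, -0.0, 80.1]
wrist_force: [-1.5, -0.5, 5.2]
opening: 0.0519
grasp_force: 42.3
time: 27.33
ee_pos: [0.4521, 0.0133, 0.1332]
tcp_rot: [179.6, -0.1, 80.1]
wrist_force: [1.0, -0.4, -0.5]
opening: 0.0523
grasp_force: 42.2
dxyz [-0.3433  0.1941  0.0082] turn -0.1 norm 0.394 q6 102.0
```

```bash
python3 drive.py '-0.343 0.194 0 0 0.045;-0.343 0.194 0 0 0.045;-0.343 0.194 0 0 0.045;-0.343 0.194 0 0 0.045;-0.343 0.194 0 0 0.045' >/dev/null
python3 go.py 0.5842 -0.3583 0.125 80.2
```

```text
dxyz [-0.1597  0.0934  0.0012] turn -0.1 norm 0.185 q6 80.0
```

```bash
python3 drive.py '-0.16 0.0935 0 0 0.045;-0.16 0.0935 0 0 0.045;-0.16 0.0935 0 0 0.045;-0.16 0.0935 0 0 0.045;-0.16 0.0935 0 0 0.045' >/dev/null
python3 drive.py '0 0 0 0 0.045;0 0 0 0 0.045;0 0 0 0 0.045' >/dev/null
python3 go.py 0.5842 -0.3583 0.05 80.2
```

```text
dxyz [-0.0022  0.0008  0.0762] turn -0.1 norm 0.076 q6 69.0
```

```bash
python3 drive.py '-0.0015 0.0005 0.03 0 0.045;-0.0015 0.0005 0.055 0 0.045;-0.0015 0.0005 0.07 0 0.045;-0.0015 0.0005 0.076 0 0.045;-0.0015 0.0005 0.076 0 0.045' |sed -n 2,4p
python3 drive.py '0 0 0 0 0.045;0 0 0.001 0 0.045;0 0 0.003 0 0.045;0 0 0.005 0 0.045;0 0 0.005 0 0.045' |sed -n 2,4p
python3 drive.py '0 0 0.001 0 0.045;0 0 0.002 0 0.045;0 0 0.002 0 0.045' |sed -n 2,4p
```

```text
ee_pos: [0.5837, -0.3567, 0.0497]
tcp_rot: [-179.9, -0.1, 80.2]
wrist_force: [-0.1, -0.0, -0.3]
ee_pos: [0.5846, -0.3584, 0.0462]
tcp_rot: [180.0, 0.0, 80.1]
wrist_force: [0.1, -0.3, -1.4]
ee_pos: [0.5844, -0.3583, 0.0438]
tcp_rot: [-180.0, -0.0, 80.1]
wrist_force: [-0.0, -0.4, -1.3]
```

```bash
python3 drive.py '0 0 0.001 0 0.045;0 0 0.002 0 0.045;0 0 0.002 0 0.045' |sed -n 2,4p
python3 drive.py '0 0 0.001 0 0.045;0 0 0.002 0 0.045;0 0 0.002 0 0.045' |sed -n 2,4p
```

```text
ee_pos: [0.5846, -0.3584, 0.0429]
tcp_rot: [180.0, 0.0, 80.1]
wrist_force: [-2.5, 0.5, 5.0]
ee_pos: [0.5846, -0.3585, 0.0428]
tcp_rot: [179.9, 0.0, 80.1]
wrist_force: [-7.2, 4.8, 15.7]
```

Contact at z 0.043, as expected. Release, rise, back away and check everything.

```bash
python3 drive.py '0 0 -0.003 0 0.058;0 0 -0.003 0 0.064;0 0 -0.003 0 0.066;0 0 -0.003 0 0.066;0 0 -0.003 0 0.066' >/dev/null
python3 drive.py '0 0 -0.03 0 0.066;0 0 -0.07 0 0.066;0 0 -0.11 0 0.066;0 0 -0.15 0 0.066;0 0 -0.15 0 0.066' >/dev/null
python3 drive.py '0.14 0 -0.03 0 0.066;0.14 0 -0.03 0 0.066;0.14 0 -0.03 0 0.066;0.14 0 -0.03 0 0.066;0.14 0 -0.03 0 0.066' |sed -n 1,4p
python3 - <<'E'
from h import *
a=camrig.camera("scene");b=camrig.camera("side")
r=lambda im,x0,y0,x1,y1:cv2.resize(im[y0:y1,x0:x1],(390,290),interpolation=cv2.INTER_CUBIC)
cv2.imwrite("pics/fin.png",cv2.vconcat([cv2.hconcat([r(a,140,180,270,290),r(a,360,130,470,212)]),cv2.hconcat([r(b,350,90,490,194),r(b,120,270,270,382)])]))
E
```

```text
time: 31.3
ee_pos: [0.6097, -0.2167, 0.2244]
tcp_rot: [179.9, -0.0, 80.3]
wrist_force: [0.5, -0.3, 0.2]
```

View pics/fin.png

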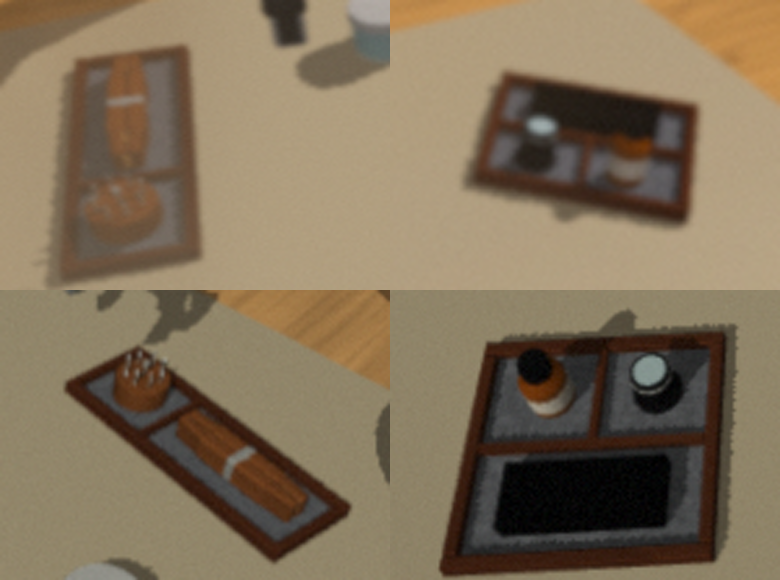

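All five things sit flat or upright in their compartments, seen in both cameras. Handing in.

```bash
python3 -c "
from workcell import bot, camrig
print(bot.job_done())"
```

```text
the job is handed in; nothing more can be done
None
```

I handed the job in at about 31 s with both kits made up; the last camera views show all five things flat or upright in their compartments, the jar and cone were never touched, no verdict came back, and I viewed 15 pictures, one over the limit of 14.

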